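Level a rocking bench scale with a wedge

TASK

The little bench scale leans and rocks because its front left foot is too short. Push the wooden wedge along the table, thin edge first, under that foot until the scale stands level and no longer rocks, no further, and leave the wedge there. Do not pick anything up, do not touch the scale or shove it out of its place, and leave the other things on the table alone.

Things in the scene. Friction and masses are not known exactly. Their poses are not given: they have to be found in the camera images.
- scale: grey bench scale with a square steel pan, 130 (x) x 180 (y) x 45 mm, about 1.8 kg. Origin: its centre, level with the undersides of its long feet; z up when level; front (-x) faces the robot, +y the robot's left. Feet at x -45/+45, y -70/+70 mm, 14 mm tall below the housing; the one at (-45, +70) is 7 mm short, so it leans 0.09 rad to that corner, about the diagonal of its neighbour feet
- scale_foot (a point): lowest point of the scale's short front left foot, a black rubber dome (14 mm sphere radius). At table height and carrying about 3 N at the start; 7 mm above the table when the scale is level (z axis within 0.017 rad of upright). The housing reaches 20 mm further to the scale's +y than this point
- wedge: loose wooden wedge, 40 mm wide (x), 110 mm long (y), about 80 g. Its top slopes evenly from the thin edge (1.5 mm high, y = -55 mm) to the thick end (18 mm high, y = +55 mm). Origin: centre of its underside. Lies left of the scale, thin edge roughly towards the short foot. The scale is level when the foot is 36 mm in from the thin edge; each further mm turns the scale by 0.002 rad
- wedge_edge (a point): middle of the wedge's thin edge, at its underside
- wedge_back (a point): middle of the wedge's thick end face (upright, 40 mm wide, 18 mm high), 9 mm above its underside: the face to push on; a push of a few newtons (under 10 N under the foot) slides it
- label_roll: bystander: roll of white labels standing on its end, 68 mm across, 32 mm high, origin centre of underside, to the right of the scale
- tube_a: bystander: orange tapered tube lying behind the wedge's way, 98 mm long, 20 mm high, origin centre of underside, length along its y
- gauge: bystander: flat grey plate gauge with two holes, 34 x 75 x 6 mm, in front of the label roll, origin centre of underside, length along its y
- weight: bystander: small brass check weight with a knob, 22 mm across, 26 mm high, at the left back, origin centre of underside
- stamp: bystander: hand stamp with a black knob, 27 x 52 mm, 70 mm high, at the left, origin centre of underside
- tube_b: bystander: orange tapered tube lying at the right, 98 mm long, 20 mm high, origin centre of underside
- tweezers: bystander: steel tweezers lying at the right, 125 mm long, 10 mm high, origin centre of underside
Not all that is in view belongs to the job. There is more than one size of the wedge; the one meant has the size given above.

How it is judged (in metres and radians):
At the end, for the whole second after the job is handed in: The scale is level within 1 degree (0.0175 rad), its short foot standing on the sloping top of the wedge (foot within the wedge's outline, carried with over 0.5 N), wedge pushed in thin edge first (lying within 0.6 rad of the scale's y axis) and flat on the table, both at rest (angle between scale's own z axis and vertical below 0.0175 rad and contact force between wedge and scale above 0.5 N and x of scale_foot in the frame of wedge between -0.02 and 0.02 m and y of scale_foot in the frame of wedge between -0.055 and 0.01 m and angle between wedge's own z axis and vertical below 0.05 rad and linear speed of each of wedge, scale below 0.01 m/s and angle between the y axis of wedge and the y axis of scale, either way round below 0.6 rad); the robot touches nothing.
It fails at once if the wedge is lifted off the table or tipped over (height (world z) of wedge above 0.012 m or angle between wedge's own z axis and vertical above 0.25 rad).
It fails at once if the scale is lifted (height (world z) of scale above 0.012 m).
It fails at once if the scale is shoved more than 25 mm out of its place (distance of scale from where it was at the start of the episode above 0.025 m).
It fails at once if the robot touches the scale with more than 2 N (contact force between any of the fingers, the arm and scale above 2 N).
It fails at once if a bystander is moved more than 20 mm (distance of any of label_roll, tube_a, gauge, weight, stamp, tube_b, tweezers from where it was at the start of the episode above 0.02 m).
It also fails if it takes over 48 s, if anything falls off the work surface, if the arm or the gripper's body presses on something with over 40 N, if the wrist force passes 120 N, or if a joint passes its speed limit or range.

ROBOT

A 6-joint arm with a two-finger parallel gripper is mounted at the origin on a cart in front of the work surface, level with it; the furniture and walls round the work are solid. World frame = base frame: x ahead of the robot, y to its left, z up, the work surface at z = 0. Lengths are in mm, angles in rad, forces in N, time in s.
With the tool pointing down it reaches from about 300 to 775 mm from the base axis. Payload 14.6 kg.
Tool frame: the origin (TCP) lies at the very end of the fingers, on their centre line; the grasp point (between the pads) lies 19 mm behind it; z points along the fingers, y is the line along which they close (so a half turn about z gives the same grasp; the last joint's range is limited). The gripper opens to 94 mm and grips with 3 to 60 N. Pads are 16 mm wide; open, the fingers measure 119 mm over their backs; the gripper's body (75 mm by 177 mm) begins 78 mm behind the grasp point.
Start: joints at [-1.235, 0.3, 1.521, -0, 1.321, -0.067], TCP at [215.59, -505.975, 205.446] pointing down, gripper open.
Joint ranges: [-3.03, 3.03], [-0.79, 2.21], [0.23, 2.52], [-1.04, 4.18], [0, 3.07], [-2.55, 2.55]. Speed limits (rad/s): [2.22, 2.22, 2.57, 3.14, 3.14, 3.14].

INTERFACE

Orientations are given as [roll, pitch, yaw] about the fixed x, y, z axes, in that order (R = Rz(yaw) Ry(pitch) Rx(roll)).
In Python, from cell import manip, camera, get_calibration gives the robot as it stands. The module is installed in compiled form; this text tells all that it offers.
- The arm moves only by the tool jog_arm, never from a script. Its argument "plan" is one flat list of numbers, 6 for each row, row after row: the shift along the world's x, y, z in m, then the turn, a rotation vector about the world's x, y, z in degrees. A call has 1 to 20 rows; each row is the pose to reach, as a shift and turn from the pose commanded when the call began; what a row does not reach only later rows make up. A row lasts 1/10 s, in which the tool goes at most 50 mm and 8.59 degrees, less where a joint would pass 70% of its speed; a pose out of reach is approached as far as the arm can. A call with a gripper value outside its range is refused whole. "claw" is the finger opening in m, from 0 to 0.094, set as the call begins (left out, the last holds). The fingers move at their own pace and stop on an object; "force" is the grip in N (left out, the last holds). Time passes only in rows, so rows that repeat a pose let the fingers close. It gives the time, the measured TCP pose, the force, the opening and the grip force at its end, in the units of the state.
- manip.read_state(): the state, without advancing time (a new reading comes with each control period).
- camera(name): name is "side" or "top" or "wrist"; returns (picture, depth): 384x512x3 uint8, red, green, blue; 384x512 float32, mm along the optical axis (not along the pixel's ray), 0 where there is no reading.
- get_calibration(name): a dict with "fx", "fy", "cx", "cy" (pixels), "k1" (the pictures are not rectified: a ray, as slopes to the right and down, at radius r is drawn at 1 + k1 r^2 times it, then the intrinsics apply), "origin" and "attitude" of the camera in the world. Camera axes: x right, y down, z forward; pixel columns grow to the right and rows downward; lengths in mm; the calibration is good to about 2 mm. A picture is of the moment at which its call begins: read the wrist's pose just before it. get_calibration takes no time and is no camera call; for the wrist camera it gives the pose at the moment of the call.
- manip.sign_off(): hands the job in; it is judged then, once.
The state is a dict: "clock": time; "joints": joint angles; "qd": joint speeds; "effort": joint torques, N m; "eef_pos": TCP position; "eef_rot": TCP orientation; "wrist_force": force on the tool from outside, world axes, zero at the start; "moment": the same for the moment, N m; "finger_gap": finger opening in mm; "finger_force": force on a finger pad.
Only numpy, scipy, OpenCV 4.12 (cv2) and the standard library are available. Lean on these libraries where they do the work, as an engineer would, in place of code of your own. Each camera call takes 0.05 s, during which the arm holds its last target. There are 200 camera calls.

## Working session

There is one attempt and no reset: what is moved stays moved. The work goes in short steps, Python scripts to look and compute and a tool call to move; the robot and the scene stay as the last step left them, time stands still between calls to the robot, and variables do not carry over. Pictures are saved under pics/ and viewed, at most 10 in all, crops included, and the job is handed in when it is done.

Besides the shell and the picture viewer there is one more tool, called after ">>>" by a JSON object that holds its "op" and its "data". jog_arm: Moves the arm, as the interface text tells. Its arguments: {"type":"object","properties":{"plan":{"type":"array"},"claw":{"type":"number"},"force":{"type":"number"}},"required":["plan"]}

```bash
mkdir -p pics
cat > h.py <<'E'
import numpy as np, cv2
from cell import manip, camera, get_calibration
def snap(n,f):
    p,d=camera(n); cv2.imwrite('pics/'+f+'.png',p[:,:,::-1]); np.save('pics/'+f+'_d.npy',d); return p,d
E
python3 - <<'E'
from h import *
for n in('top','side'):
    snap(n,n+'1'); print(get_calibration(n))
s=manip.read_state(); print(s)
E
```

```text
{'fx': 455.55048302628825, 'fy': 455.55048302628825, 'cx': 256.8673004254382, 'cy': 195.89098475666245, 'k1': 0.02135843659819552, 'origin': array([ 224.98387821,  -38.00870211, 1613.83647513]), 'attitude': array([-2.99315339,  0.00723151, -1.5809908 ])}
{'fx': 357.04508030551506, 'fy': 357.04508030551506, 'cx': 247.9879586522235, 'cy': 186.22559303987927, 'k1': -0.11383484477503124, 'origin': array([-303.62170576, 1144.22892568,  580.7924327 ]), 'attitude': array([-1.94982344,  0.00374522, -2.54441598])}
{'clock': 0.1, 'joints': array([-1.23460297e+00,  3.00387014e-01,  1.52152905e+00,  1.70446656e-05,
        1.32066008e+00, -6.65734130e-02]), 'qd': array([-0.00010353, -0.00150942, -0.00194684,  0.00106131, -0.00076216,
        0.00065364]), 'effort': array([ 6.24011627e-04, -5.32642436e+01, -3.53285766e+01,  7.09484727e-02,
        2.34511297e-02, -5.03121760e-05]), 'eef_pos': array([ 215.52007914, -505.76616514,  204.95445297]), 'eef_rot': array([-3.14061244e+00, -8.18996750e-05,  4.02762506e-01]), 'wrist_force': array([0.30585495, 0.54966504, 1.04991687]), 'moment': array([-0.04900009,  0.04501507, -0.00331933]), 'finger_force': 0.0, 'finger_gap': 94.36529229485062}
```

View pics/top1.png

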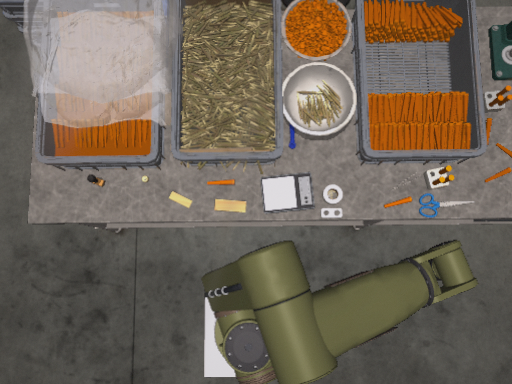

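View pics/side1.png

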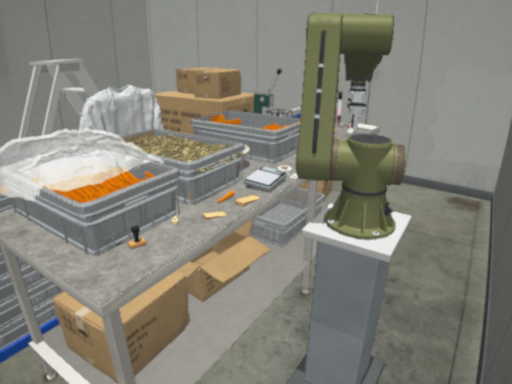

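The top view shows the scale at about (287,194) and the 110 mm wedge at about (230,205). The smaller decoy wedge is at (180,199), and tube_a is at (221,182), behind the wedge.

```bash
cat >> h.py <<'E'
from scipy.spatial.transform import Rotation as Ro
def cast(c,uv,z):
    K=np.array([[c['fx'],0,c['cx']],[0,c['fy'],c['cy']],[0,0,1]])
    uv=np.asarray(uv,float).reshape(-1,1,2)
    n=cv2.undistortPoints(uv,K,np.array([c['k1'],0,0,0,0.]))[:,0]
    r=Ro.from_euler('xyz',c['attitude']).apply(np.c_[n,np.ones(len(n))])
    o=np.array(c['origin']); return o+r*((z-o[2])/r[:,2])[:,None]
E
python3 - <<'E'
from h import *
p=cv2.imread('pics/top1.png'); c=get_calibration('top')
h=cv2.cvtColor(p,cv2.COLOR_BGR2HSV)
def rep(m,z,name):
    cs,_=cv2.findContours(m.astype(np.uint8),cv2.RETR_EXTERNAL,cv2.CHAIN_APPROX_NONE)
    for k in cs:
        if cv2.contourArea(k)<40: continue
        q=cast(c,k[:,0],z)[:,:2].astype(np.float32)
        print(name,k[:,0].mean(0).round(),cv2.minAreaRect(q))
roi=np.zeros(p.shape[:2],bool); roi[172:222,80:350]=1
rep(roi&(h[...,0]>10)&(h[...,0]<30)&(h[...,1]>80)&(h[...,2]>120),10,'yel')
rep(roi&(h[...,0]<=12)&(h[...,1]>180)&(h[...,2]>120),10,'or')
rep(roi&(h[...,1]<40)&(h[...,2]>165),50,'white')
print(cast(c,[[262,177],[310,174],[314,207],[265,212]],45).round())
E
python3 - <<'E'
import cv2
p=cv2.imread('pics/top1.png')[165:225,160:350]
cv2.imwrite('pics/topc.png',cv2.resize(p,None,fx=4,fy=4,interpolation=cv2.INTER_CUBIC))
E
```

```text
yel [230. 205.] ((433.31549072265625, 67.78775787353516), (110.69517517089844, 41.18093490600586), 86.33314514160156)
yel [180. 199.] ((456.9043884277344, 244.84292602539062), (80.94400024414062, 28.61701774597168), 62.8892822265625)
yel [221. 182.] ((518.4713745117188, 100.73795318603516), (96.72373962402344, 18.174495697021484), 89.34808349609375)
white [331. 212.] ((398.19757080078125, -285.6111755371094), (72.5890121459961, 31.197099685668945), 89.37580108642578)
white [333. 193.] ((464.4914855957031, -291.4092712402344), (63.34699630737305, 64.93045806884766), 43.979984283447266)
white [305. 192.] ((477.2887878417969, -195.54248046875), (92.83778381347656, 33.949562072753906), 4.2601237297058105)
white [279. 193.] ((469.6893615722656, -105.86102294921875), (110.77987670898438, 110.0626449584961), 5.238973140716553)
[[ 526.  -48.   45.]
 [ 535. -216.   45.]
 [ 419. -227.   45.]
 [ 403.  -57.   45.]]
```

View pics/topc.png

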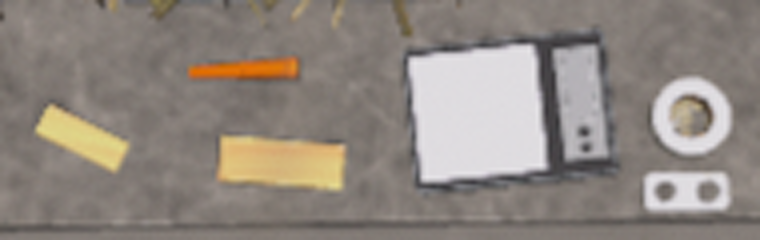

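>>> {"op": "jog_arm", "data": {"plan": [0.215,0.506,0.115,0,0,63.3,0.215,0.506,0.115,0,0,63.3,0.215,0.506,0.115,0,0,63.3,0.215,0.506,0.115,0,0,63.3,0.215,0.506,0.115,0,0,63.3,0.215,0.506,0.115,0,0,63.3,0.215,0.506,0.115,0,0,63.3,0.215,0.506,0.115,0,0,63.3,0.215,0.506,0.115,0,0,63.3,0.215,0.506,0.115,0,0,63.3,0.215,0.506,0.115,0,0,63.3,0.215,0.506,0.115,0,0,63.3,0.215,0.506,0.115,0,0,63.3,0.215,0.506,0.115,0,0,63.3,0.215,0.506,0.115,0,0,63.3,0.215,0.506,0.115,0,0,63.3], "claw": 0.01}}

```text
clock: 1.7
eef_pos: [430.3, -1.1, 320.3]
eef_rot: [-3.141, 0.0, 1.506]
wrist_force: [0.4, 1.0, -0.1]
finger_gap: 10.0
finger_force: 0.0
```

Run:
```python
from h import *
c=get_calibration('wrist'); snap('wrist','w1'); np.save('pics/w1c.npy',c,allow_pickle=True); print(c)
s=manip.read_state(); print(s['eef_pos'],s['eef_rot'],s['clock'])
```

```text
{'fx': 269.8278531849305, 'fy': 269.8278531849305, 'cx': 256.7607342952077, 'cy': 192.38029767994158, 'k1': -0.003751391941459572, 'origin': array([434.75894032,  64.02779825, 500.15180932]), 'attitude': array([ 2.91234586e+00, -5.18861039e-04, -6.44255697e-02])}
[430.35339868  -0.91992737 320.34891264] [-3.14146812e+00  6.55240731e-05  1.50587167e+00] 1.75
```

View pics/w1.png

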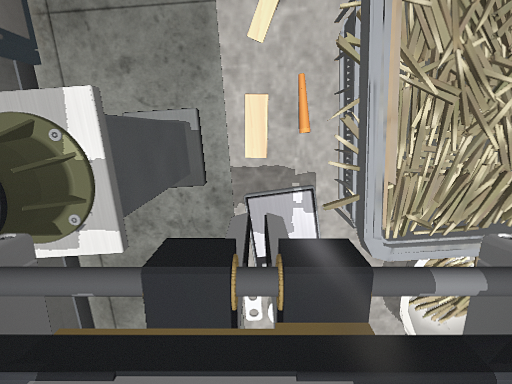

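The wrist view shows the wedge at about (256,125), the scale's left edge running from (248,197) to (313,187), and tube_a at (303,103), clear of the wedge's way.

Run:
```python
from h import *
p=cv2.imread('pics/w1.png'); c=np.load('pics/w1c.npy',allow_pickle=True).item()
h=cv2.cvtColor(p,cv2.COLOR_BGR2HSV)
m=np.zeros(p.shape[:2],np.uint8); m[80:170,235:280]=1
m&=((h[...,0]>10)&(h[...,0]<35)&(h[...,1]>45)&(h[...,2]>150)).astype(np.uint8)
k=max(cv2.findContours(m,0,1)[0],key=cv2.contourArea)
for z in(0,9,18): print(z,cv2.minAreaRect(cast(c,k[:,0],z)[:,:2].astype(np.float32)))
d=np.load('pics/w1_d.npy'); print(d[90:165:12,256], d[190:215:4,280])
# world heights along the wedge
for v in range(92,160,8):
    r=cast(c,[[256,v]],0)[0]; o=c['origin']; R=Ro.from_euler('xyz',c['attitude']).as_matrix()
    t=d[v,256]/(R[:,2]@(r-o)); print(v,(o+t*(r-o)).round(1))
print(cast(c,[[248,197]],36),cast(c,[[313,187]],45.5))
x=p[140:240,220:340]; cv2.imwrite('pics/w1z.png',cv2.resize(x,None,fx=6,fy=6,interpolation=cv2.INTER_CUBIC))
```

```text
0 ((434.4548034667969, 69.54751586914062), (110.5556411743164, 40.52228546142578), 85.74588012695312)
9 ((434.4603271484375, 69.44819641113281), (108.56624603271484, 39.793113708496094), 85.74588775634766)
18 ((434.4658203125, 69.34886169433594), (106.57683563232422, 39.06391525268555), 85.74588775634766)
[471.2091  459.98386 466.2458  475.39868 483.03726 491.72137 500.02682] [483.543   474.21475 472.9319  475.56628 477.2066  479.0443  479.7972 ]
92 [ 4.378e+02  1.279e+02 -1.000e-01]
100 [436.9 113.   15.7]
108 [436.  100.   13.8]
116 [435.2  86.9  11.5]
124 [434.3  73.4  10.4]
132 [433.4  59.7   8.6]
140 [432.5  45.7   7.7]
148 [431.5  31.4   5.3]
156 [430.6  16.7   2.4]
[[411.98016464 -51.46570975  36.        ]] [[525.45818152 -38.61111818  45.5       ]]
```

View pics/w1z.png

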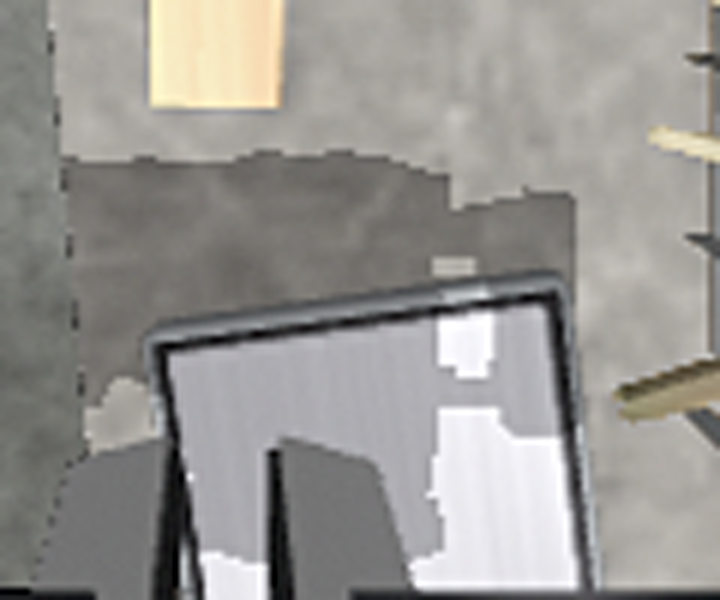

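>>> {"op": "jog_arm", "data": {"plan": [0.0105,0.158,-0.1,0,0,-0.5,0.0105,0.158,-0.2,0,0,-0.5,0.0105,0.158,-0.2,0,0,-0.5,0.0105,0.158,-0.2,0,0,-0.5,0.0105,0.158,-0.2,0,0,-0.5,0.0105,0.158,-0.23,0,0,-0.5,0.0105,0.158,-0.26,0,0,-0.5,0.0105,0.158,-0.28,0,0,-0.5,0.0105,0.158,-0.295,0,0,-0.5,0.0105,0.158,-0.305,0,0,-0.5,0.0105,0.158,-0.312,0,0,-0.5,0.0105,0.158,-0.312,0,0,-0.5,0.0105,0.158,-0.312,0,0,-0.5]}}

```text
clock: 3.05
eef_pos: [441.4, 158.0, 9.0]
eef_rot: [3.141, -0.0, 1.499]
wrist_force: [0.1, -0.3, 0.7]
finger_gap: 10.5
finger_force: 0.0
```

```bash
cat >> h.py <<'E'
def tilt(n,f,ctr,rad):
    c=get_calibration(n); p,d=snap(n,f); K=c
    v,u=np.indices(d.shape); R=Ro.from_euler('xyz',c['attitude']).as_matrix()
    uv=np.c_[u.ravel(),v.ravel()].astype(float)
    r=cast(c,uv,0)-c['origin']; t=d.ravel()/(r@R[:,2]); P=c['origin']+r*t[:,None]
    s=(np.hypot(P[:,0]-ctr[0],P[:,1]-ctr[1])<rad)&(P[:,2]>25)&(P[:,2]<70)&(d.ravel()>0)
    P=P[s]
    for _ in range(3):
        a,*_r=np.linalg.lstsq(np.c_[P[:,:2]-ctr,np.ones(len(P))],P[:,2],rcond=None)
        e=P[:,2]-np.c_[P[:,:2]-ctr,np.ones(len(P))]@a; P=P[abs(e)<2.5*e.std()]
    return a,len(P),e.std()
E
python3 - <<'E'
from h import *
print(tilt('wrist','w2',(465,-100),45)); print(tilt('top','t2',(470,-105),45)); print(tilt('side','s2',(470,-105),45))
p=cv2.imread('pics/w2.png'); q=cv2.imread('pics/s2.png')[140:240,170:320]
cv2.imwrite('pics/c2.png',np.hstack([cv2.resize(p,(400,300)),cv2.resize(q,(400,300))]))
E
```

```text
(array([0., 0., 0.]), 0, np.float64(nan))
(array([ 0.08466131, -0.04926641, 43.76180934]), 509, np.float64(3.4176562383461904))
(array([ 0.07508461, -0.04415884, 42.19165877]), 126, np.float64(1.3377789133509648))
  ret = _var(a, axis=axis, dtype=dtype, out=out, ddof=ddof,
  arrmean = um.true_divide(arrmean, div, out=arrmean,
  ret = ret.dtype.type(ret / rcount)
```

View pics/c2.png

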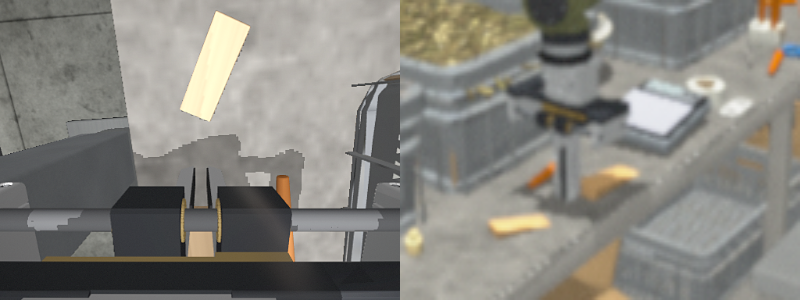

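The fingers (left half, about 200,185) stand behind the wedge with the tube clear, and the pan tilt reads about 0.09, as expected. I'll push straight along the wedge's axis.

>>> {"op": "jog_arm", "data": {"plan": [-0.0006,-0.008,0,0,0,0,-0.0012,-0.016,0,0,0,0,-0.0017,-0.023,0,0,0,0,-0.002,-0.027,0,0,0,0,-0.0025,-0.034,0,0,0,0,-0.0031,-0.042,0,0,0,0,-0.0037,-0.05,0,0,0,0,-0.0043,-0.058,0,0,0,0,-0.0049,-0.066,0,0,0,0,-0.0055,-0.074,0,0,0,0,-0.0061,-0.082,0,0,0,0,-0.0067,-0.09,0,0,0,0,-0.0071,-0.096,0,0,0,0,-0.0074,-0.1,0,0,0,0,-0.0074,-0.1,0,0,0,0]}}

```text
clock: 4.7
eef_pos: [433.6, 57.6, 8.4]
eef_rot: [-3.141, 0.0, 1.498]
wrist_force: [-0.1, 0.6, 0.3]
finger_gap: 10.1
finger_force: 0.0
```

Run:
```python
from h import *
print(tilt('top','t3',(470,-105),45)); print(tilt('side','s3',(470,-105),45)); snap('wrist','w3')
p=cv2.imread('pics/w3.png'); q=cv2.imread('pics/s3.png')[140:240,170:320];t=cv2.imread('pics/t3.png')[160:235,200:325]
cv2.imwrite('pics/c3.png',np.hstack([cv2.resize(t,(400,300)),cv2.resize(q,(400,300))]))
```

```text
(array([ 8.43547584e-02, -3.28370840e-02,  4.35305771e+01]), 517, np.float64(3.6217580082789413))
(array([ 0.08084735, -0.05376068, 41.93062319]), 37, np.float64(1.104655026294454))
```

View pics/c3.png

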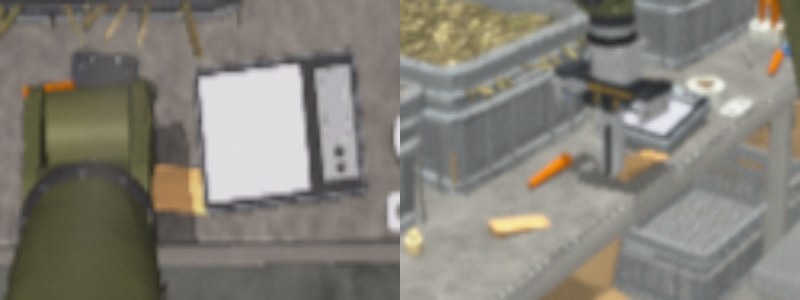

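The wedge's thin edge is just reaching the housing's front left corner (top crop, about 205,190), with the tilt unchanged. I'll push on slowly and watch the force.

>>> {"op": "jog_arm", "data": {"plan": [-0.0002,-0.003,0,0,0,0,-0.0004,-0.006,0,0,0,0,-0.0007,-0.009,0,0,0,0,-0.0009,-0.012,0,0,0,0,-0.0011,-0.015,0,0,0,0,-0.0013,-0.018,0,0,0,0,-0.0016,-0.021,0,0,0,0,-0.0018,-0.024,0,0,0,0,-0.0018,-0.024,0,0,0,0]}}

```text
clock: 5.75
eef_pos: [431.8, 34.0, 8.4]
eef_rot: [-3.141, -0.0, 1.499]
wrist_force: [0.2, 1.1, -0.6]
finger_gap: 10.1
finger_force: 0.4
```

Run:
```python
from h import *
for i in range(4): print(*tilt('top','t4%d'%i,(470,-105),48)[0].round(4))
print(tilt('side','s4',(470,-105),45)); s=manip.read_state(); print(s['wrist_force'],s['eef_pos'])
```

```text
0.0285 -0.0199 44.2401
0.0323 -0.0152 44.7045
0.0305 -0.0216 44.5581
0.0172 -0.0075 44.427
(array([ 4.26207585e-02, -1.71521495e-02,  4.29025042e+01]), 32, np.float64(1.225763870665435))
[-0.62888428  0.33767127  0.22944256] [431.88170453  34.03926397   8.43840932]
```

>>> {"op": "jog_arm", "data": {"plan": [-0.0002,-0.003,0,0,0,0,-0.0004,-0.006,0,0,0,0,-0.0007,-0.009,0,0,0,0,-0.0009,-0.012,0,0,0,0,-0.001,-0.014,0,0,0,0,-0.001,-0.014,0,0,0,0,-0.001,-0.014,0,0,0,0]}}

```text
clock: 6.7
eef_pos: [430.9, 20.0, 8.5]
eef_rot: [-3.142, 0.0, 1.499]
wrist_force: [-0.1, 1.2, 0.5]
finger_gap: 9.8
finger_force: 0.6
```

```bash
cat > m.py <<'E'
from h import *
A=np.array([tilt('top','tx',(470,-105),48)[0] for i in range(12)]); print('top',A.mean(0).round(4),(A.std(0)/12**.5).round(4))
A=np.array([tilt('side','sx',(470,-105),48)[0] for i in range(6)]); print('side',A.mean(0).round(4),(A.std(0)/6**.5).round(4))
print(manip.read_state()['eef_pos'],manip.read_state()['clock'])
E
python3 m.py
```

```text
top [ 6.00000e-03 -3.90000e-03  4.50173e+01] [0.0019 0.0017 0.034 ]
side [1.02000e-02 8.00000e-04 4.34422e+01] [0.0045 0.0038 0.1698]
[430.901952    20.00846331   8.45103921] 7.6
```

>>> {"op": "jog_arm", "data": {"plan": [-0.0001,-0.002,0,0,0,0,-0.0003,-0.0035,0,0,0,0,-0.0003,-0.0035,0,0,0,0,-0.0003,-0.0035,0,0,0,0]}}

```text
clock: 8.0
eef_pos: [430.6, 16.6, 8.4]
eef_rot: [3.142, -0.0, 1.499]
wrist_force: [0.4, 3.4, -0.3]
finger_gap: 9.9
finger_force: 2.1
```

```bash
sed -i 's/range(12)/range(24)/;s/12\*\*/24**/' m.py; python3 m.py
python3 - <<'E'
from h import *
# bias check: table plane around the wedge's old place, from the top depth
c=get_calibration('top'); D=[np.load('pics/%s_d.npy'%n) for n in('top1','t2','tx')]
R=Ro.from_euler('xyz',c['attitude']).as_matrix(); v,u=np.indices(D[0].shape)
r=cast(c,np.c_[u.ravel(),v.ravel()].astype(float),0)-c['origin']
for d in D:
    P=c['origin']+r*(d.ravel()/(r@R[:,2]))[:,None]
    P=P[(P[:,0]>390)&(P[:,0]<560)&(P[:,1]>-500)&(P[:,1]<450)&(abs(P[:,2])<9)]
    print(np.linalg.lstsq(np.c_[P[:,:2]-[470,-100],np.ones(len(P))],P[:,2],rcond=None)[0].round(4),len(P))
E
```

```text
top [1.80000e-03 3.00000e-04 4.50724e+01] [0.0016 0.0011 0.03  ]
side [6.00000e-03 1.20000e-03 4.36111e+01] [0.0037 0.0017 0.0844]
[430.60205923  16.56420201   8.46813969] 9.5
[-0.0023 -0.0011  0.589 ] 9686
[-0.0009 -0.001   0.6221] 8006
[-0.0011 -0.0011  0.6303] 8236
```

Now level (about 0.003 rad). I'll back off and lift clear.

>>> {"op": "jog_arm", "data": {"plan": [0.0001,0.002,0,0,0,0,0.0004,0.006,0,0,0,0,0.001,0.014,0,0,0,0,0.002,0.028,0,0,0,0,0.003,0.04,0,0,0,0,0.003,0.04,0.02,0,0,0,0.003,0.04,0.06,0,0,0,0.003,0.04,0.1,0,0,0,0.003,0.08,0.15,0,0,0,0.003,0.12,0.2,0,0,0,0.003,0.15,0.2,0,0,0,0.003,0.15,0.2,0,0,0,0.003,0.15,0.2,0,0,0]}}

```text
clock: 10.8
eef_pos: [433.3, 167.5, 208.3]
eef_rot: [3.141, 0.0, 1.501]
wrist_force: [-0.6, 0.3, -0.5]
finger_gap: 10.0
finger_force: 0.0
```

```bash
python3 m.py
python3 - <<'E'
from h import *
t=cv2.imread('pics/tx.png')[160:235,200:325];q=cv2.imread('pics/sx.png')[140:240,170:320]
cv2.imwrite('pics/c5.png',np.hstack([cv2.resize(t,(400,300)),cv2.resize(q,(400,300))]))
E
```

```text
top [ 4.50000e-03 -2.20000e-03  4.51361e+01] [0.001  0.0011 0.0336]
side [-0.00000e+00  2.00000e-04  4.37505e+01] [0.0011 0.0016 0.0415]
[433.58641643 166.52284619 208.4612801 ] 12.3
```

View pics/c5.png

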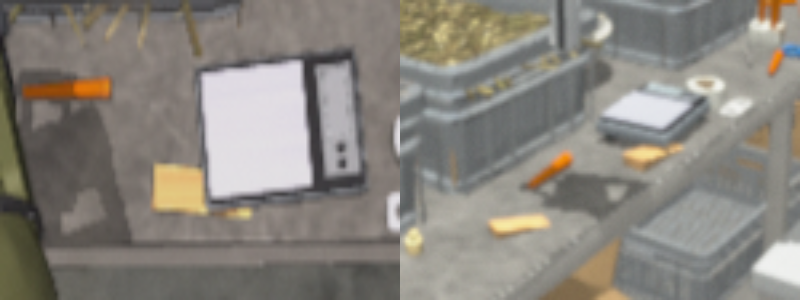

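The scale reads level (tilt 0.005 rad or less in both views). The wedge (top crop, 180,190 to 250,213) runs under the front left corner with its axis near the foot, and the tube hasn't moved.

```bash
python3 -c "
from cell import manip; print(manip.sign_off())"
```

```text
the job is handed in; nothing more can be done
None
```

I handed the job in with the wedge under the short front left foot and the scale reading level within about 0.005 rad (limit 0.0175). The arm was clear, and no bystander looked moved in the last pictures; the hand-in returned no verdict.

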